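# Unpin the hold-down jig and empty it

## Task

The glued block is ready to come out of the hold-down jig. Pull the looped spring clip sideways out of the cross-drilled pin and lay it in the aluminium tray, swing the jig's hold-down frame right back past upright so that it stays open, then lift the hardwood block out and lay it flat on the floor of the tray beside the clip. Leave the other things on the bench where they are and knock nothing over.

Things in the scene. Friction and masses are not known exactly. Their poses are not given: they have to be found in the camera images.
- jig: hold-down jig: fixed plywood base 15 mm thick carrying an upright pin, a hinged steel frame and the block; origin on the bench. Axes: x from the frame's hinge to the pin and on to the frame's grip bar, y along the pin's cross hole, z up. The base spans x -135 to 115 mm, y -95 to 95 mm. The hinge is at x = -110, block centre -40, pin 30, grip bar 95 mm (frame closed)
- pin_hole (a point): centre of the cross hole (9.5 mm wide, along the jig's y) in the jig's upright steel pin, 20 mm in diameter; the hole is 68 mm and the pin's top 82 mm above the bench; axes those of the jig
- clip: the spring clip: R-shaped, 7 mm round steel wire, 140 mm long, 0.08 kg, lying level. Its straight leg passes through the pin's hole; its springy leg hugs the outside of the pin and must be sprung over it: a pull of 5 to 10 N over the first 30 mm. Pulled 60 mm along its x it is clear of the pin. Until then the frame rises only a few mm. Origin on the straight leg, at the start on the pin's axis
- clip_loop (a point): centre of the clip's closed loop, the place to grip: 43 mm wide over its two straight parallel sides (28 mm long), 48 mm long. At the start 67 mm above the bench, 68 mm out from the pin axis on the jig's -y side. Axes: x along the clip, away from the pin: the way to pull; y across the loop (the jig's x at the start)
- clip_tip (a point): free end of the clip's straight leg, 109 mm from the loop's centre towards -x of the clip; it starts 41 mm beyond the pin axis
- hold_down (a joint): angle of the hold-down frame: 0 lying on the block, pinned; 1.57 upright; 1.85 leaning back on its stop. Light friction; beyond about 1.62 it falls to the stop by its own weight. Open, its grip bar stands 253 mm above the bench and 57 mm behind the hinge (jig -x): a tall obstacle
- grip_bar (a point): middle of the round steel grip bar (12 mm in diameter, 56 mm free between the two side rails) at the free end of the hold-down frame, 205 mm from the hinge; 56 mm above the bench when closed. It is parallel to the hinge, so it can turn between fingers that stay upright. The frame is open inside for 39 mm next to the bar
- frame_hinge (a point): middle of the frame's hinge axis, along the jig's y, 56 mm above the bench, 140 mm behind the pin (jig -x); axes those of the jig. The frame opens by its grip bar rising and going over towards the jig's -x side
- block_center (a point): centre of the hardwood block, 40 mm wide (x), 130 mm long (y), 30 mm high (z), about 0.125 kg. It lies on the jig's base, its long side along the jig's y, top 45 mm above the bench, between two end stops 20 mm high; about 40 mm free beside both long faces; loose once the frame is open
- tray_floor (a point): centre of the floor of the fixed aluminium tray, 4 mm above the bench; open, 250 mm along its x by 200 mm along its y outside, walls 4 mm thick, the rim 28 mm above the bench
- glue_bottle: standing glue bottle, 63 mm in diameter, 188 mm high, origin under its base; a bystander
- oil_stone: grey sharpening stone on a wooden base, 64 x 190 x 36 mm high, origin under it; a bystander
- tape_measure: tape measure, 36 x 78 x 63 mm high, origin under its base; a bystander
- sanding_block: cork sanding block, 62 x 113 x 31 mm high, origin under its base; a bystander
- marking_gauge: wooden marking gauge, 62 x 220 x 76 mm high, origin under it; a bystander
- chisel: red-handled chisel, 28 x 265 x 30 mm high, origin under it; a bystander

How it is judged:
On the way, in this order (a step that is already met when the one before it is completed fails the run):
1. the clip's leg is drawn right out of the pin on the loop's side, the frame still down (y of clip_tip in the frame of pin_hole below -0.012 m and value of joint hold_down below 0.15 rad), for 0.1 s.
2. the hold-down frame is swung back past upright while the block lies in the jig (value of joint hold_down above 1.62 rad and distance of block_center from where it was at the start of the episode below 0.03 m), for 0.2 s.
At the end, for the whole second after the job is handed in: The hold-down frame stays back past upright (over 1.62 rad). The clip lies wholly inside the tray (loop centre and leg tip within its walls, no more than 25 mm above its floor), the block lies flat on the tray's floor (within 0.08 rad, centre at most 19 mm above the floor), and both are at rest (value of joint hold_down above 1.62 rad and x of clip_loop in the frame of tray_floor between -0.121 and 0.121 m and y of clip_loop in the frame of tray_floor between -0.096 and 0.096 m and x of clip_tip in the frame of tray_floor between -0.121 and 0.121 m and y of clip_tip in the frame of tray_floor between -0.096 and 0.096 m and z of each of clip_loop, clip_tip in the frame of tray_floor below 0.025 m and x of block_center in the frame of tray_floor between -0.105 and 0.105 m and y of block_center in the frame of tray_floor between -0.08 and 0.08 m and z of block_center in the frame of tray_floor below 0.019 m and angle between block_center's own z axis and vertical below 0.08 rad and linear speed of each of clip, block below 0.02 m/s); the robot touches nothing.
It fails at once if another thing on the bench is pushed more than 40 mm (distance of any of glue_bottle, oil_stone, tape_measure, sanding_block, marking_gauge, chisel from where it was at the start of the episode above 0.04 m).
It fails at once if the glue bottle is knocked over (angle between glue_bottle's own z axis and vertical above 0.5 rad).
It also fails if it takes over 67 s, if anything falls off the work surface, if the arm or the gripper's body presses on something with over 40 N, if the wrist force passes 120 N, or if a joint passes its speed limit or range.

## Robot

A 7-joint arm with a two-finger parallel gripper is mounted at the origin on a cart in front of the work surface, level with it; the furniture and walls round the work are solid. World frame = base frame: x ahead of the robot, y to its left, z up, the work surface at z = 0. Lengths are in m, angles in rad, forces in N, time in s.
With the tool pointing down it reaches from about 0.35 to 0.9 m from the base axis. Payload 19.9 kg.
Tool frame: the origin (TCP) lies midway between the tips of the shut fingers; the grasp point (between the pads) lies 19 mm behind it (r.pinch_z is the distance from the TCP to the grasp point, in m); y points along the fingers, z is the direction in which the jaws open and shut, and the axes are right-handed (so a half turn about y gives the same grasp; the last joint's range is limited). The gripper opens to 85 mm and grips with 20 to 120 N. Pads are 22 mm wide; open, the fingers measure 114 mm over their backs; the gripper's body (76 mm by 85 mm) begins 54 mm behind the grasp point. The pads swing forward as they close: fully open they stand 13 mm farther back than shut.
Start: joints at [-1.276, 0.417, -0.01, 1.614, 0.005, 1.111, -0.053], TCP at [0.206, 0.59, 0.231] pointing down, gripper open.
Joint ranges: [-2.81, 2.81], [-0.39, 2.02], [-1.27, 1.25], [0.06, 2.57], [-1.19, 4.33], [0.19, 2], [-2.82, 2.82]. Speed limits (rad/s): [1.89, 1.89, 2.39, 2.39, 3.01, 3.01, 3.01].

## Interface

Orientations are given as a unit quaternion [w, x, y, z].
In Python, from plant import r gives the robot as it stands. The module is installed in compiled form; this text tells all that it offers. Calls block until the motion is done:
- r.goto(position, orientation): joint-space move of the TCP to a pose.
- r.line_to(position, frame=None, max_speed=0.15): straight line of the TCP; frame=None keeps the orientation; max_speed is the mean speed in m/s.
- r.move_j(angles): joint-space move.
- r.gripper_open() and r.close_gripper(strength=None): open the fingers fully, or close them until they stop; strength is the grip in N (None keeps the last).
- r.wait(seconds).
- r.ik(position, orientation): joint angles nearest the present ones, or None.
- r.observe(): the state.
- r.snapshot(name): name is "scene" or "top" or "wrist"; returns a dict with "img" (420x560x3 uint8, red, green, blue), "fx", "fy", "cx", "cy" (pixels), "world_to_cam" (4x4, takes a point from world to camera coordinates). Camera axes: x right, y down, z forward; pixel columns grow to the right and rows downward; lengths in m; the calibration is good to about 2 mm. A picture is of the moment at which its call begins. There is no depth.
A pose or a line that the arm cannot do raises r.Unreachable and nothing moves.
- r.finish_job(): hands the job in, once; it reports no verdict.
Trained networks look in a picture, given as the dict that the camera call returned (one of the last four; its "shot" number tells which), for a name from the list of things; names that differ only in an ending like _2 or _b are one class to them, and where a whole thing is asked for, a point or a joint stands for the part that bears it (a point fixed in the world has none). Each returns a list of dicts, best first, with "score" (0 to 1); they miss things now and then, are a little off and sometimes report something else, mostly with a low value. They report only what shows in the picture. A call takes as long as a camera call.
- r.recognise(picture, label): "bbox" ([left, top, right, bottom] in pixels, round what is visible of it).
The state is a dict: "clock": time; "joint_pos": joint angles; "qvel": joint speeds; "joint_efforts": joint torques, N m; "eef_pos": TCP position; "tcp_rot": TCP orientation; "force": force on the tool from outside, world axes, zero at the start; "moment": the same for the moment, N m; "width": finger opening in m.
Only numpy, scipy, OpenCV 4.12 (cv2) and the standard library are available. Lean on these libraries where they do the work, as an engineer would, in place of code of your own. Each camera call takes 0.05 s, during which the arm holds its last target.

## Working session

There is one attempt and no reset: what is moved stays moved. The work goes in short steps, each a Python script; the robot and the scene stay as the last script left them, time stands still between calls to the robot, and variables do not carry over. Pictures are saved under pics/ and viewed, and the job is handed in when it is done.

```bash
mkdir -p pics
python3 - <<'E'
from plant import r
import cv2
for n in ("scene","top"):
    s=r.snapshot(n)
    cv2.imwrite(f"pics/{n}0.png",s["img"][:,:,::-1])
    print(n,s["fx"],s["cx"],s["cy"],s["world_to_cam"].tolist() if hasattr(s["world_to_cam"],'tolist') else s["world_to_cam"])
    for l in ["jig","clip","clip_loop","clip_tip","pin_hole","grip_bar","block_center","tray_floor","glue_bottle","frame_hinge","marking_gauge","chisel","tape_measure","oil_stone","sanding_block"]:
        d=r.recognise(s,l)
        print(l,[(round(x["score"],2),[round(v) for v in x["bbox"]]) for x in d[:2]])
print(r.observe())
E
```

```text
scene 439.41134813245253 283.750517528166 215.96380148351588 [[0.5806542837992824, -0.8140397057501295, -0.013414923323856765, -0.3431536427090637], [-0.5146185935904801, -0.3542095640806177, -0.7808349939934657, 0.36221758907596946], [0.6308789946071265, 0.46029875317673996, -0.624593269246027, 1.0311830618525266], [0.0, 0.0, 0.0, 1.0]]
jig [(0.55, [194, 193, 290, 257])]
clip [(0.48, [232, 208, 263, 236])]
clip_loop [(0.52, [232, 207, 261, 236])]
clip_tip [(0.71, [232, 205, 262, 236])]
pin_hole [(0.65, [194, 193, 290, 256]), (0.65, [213, 200, 273, 231])]
grip_bar [(0.56, [212, 195, 275, 232]), (0.53, [232, 209, 261, 237])]
block_center [(0.84, [217, 199, 248, 231])]
tray_floor [(0.94, [298, 236, 406, 328])]
glue_bottle [(0.59, [312, 164, 330, 217])]
frame_hinge [(0.93, [194, 195, 290, 258])]
marking_gauge [(0.62, [148, 180, 183, 202])]
chisel [(0.73, [403, 294, 437, 365]), (0.35, [232, 206, 262, 237])]
tape_measure [(0.66, [270, 172, 294, 197])]
oil_stone [(0.79, [189, 166, 236, 197])]
sanding_block [(0.89, [209, 247, 252, 284])]
top 390.4336845202242 272.73384338516723 211.93357584
[... 1059 characters left out ...]
6, [252, 265, 280, 278])]
{'clock': 1.6, 'joint_pos': array([-1.27650421,  0.41743192, -0.0103015 ,  1.61358876,  0.004727  ,
        1.1107206 , -0.05296656]), 'qvel': array([ 0.00033992,  0.00110799, -0.00090628, -0.00030375, -0.00210522,
        0.0002781 ,  0.00019543]), 'joint_efforts': array([ 2.18690429e-04, -8.64202523e+01,  6.78277127e-01, -4.35205114e+01,
        1.92053255e-02,  1.95152730e-03,  3.60344552e-05]), 'eef_pos': array([0.20594484, 0.59007249, 0.23124489]), 'tcp_rot': array([-0.6971206 ,  0.69721293, -0.11813045,  0.11816172]), 'force': array([-0.0715349 ,  0.11989354,  0.3548323 ]), 'moment': array([-0.02729417,  0.03597941,  0.01928405]), 'width': 0.08539290411470925}
```

Run:
```python
import cv2
a=cv2.imread("pics/top0.png"); c=a[140:290,110:440]
cv2.imwrite("pics/top0c.png",cv2.resize(c,None,fx=2.4,fy=2.4,interpolation=cv2.INTER_CUBIC))
c=a[190:270,195:295]
cv2.imwrite("pics/top0d.png",cv2.resize(c,None,fx=7,fy=7,interpolation=cv2.INTER_CUBIC))
a=cv2.imread("pics/scene0.png"); c=a[180:270,185:305]
cv2.imwrite("pics/sc0d.png",cv2.resize(c,None,fx=6.5,fy=6.5,interpolation=cv2.INTER_CUBIC))
```

```text
(no output)
```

View pics/top0c.png

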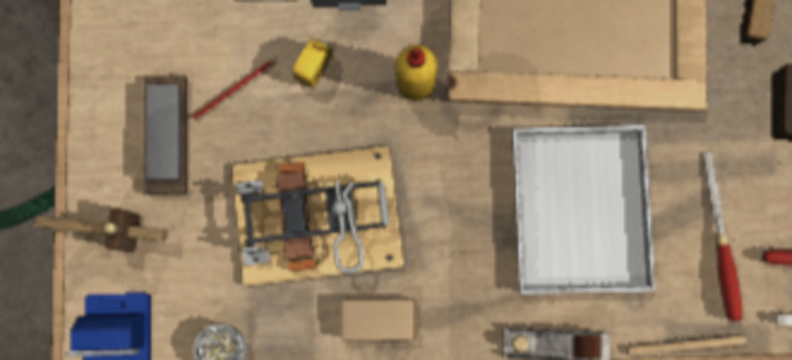

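View pics/top0d.png

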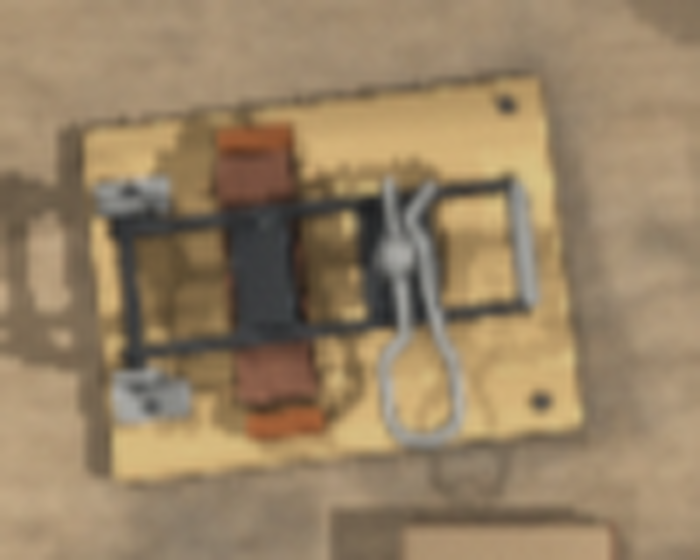

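View pics/sc0d.png

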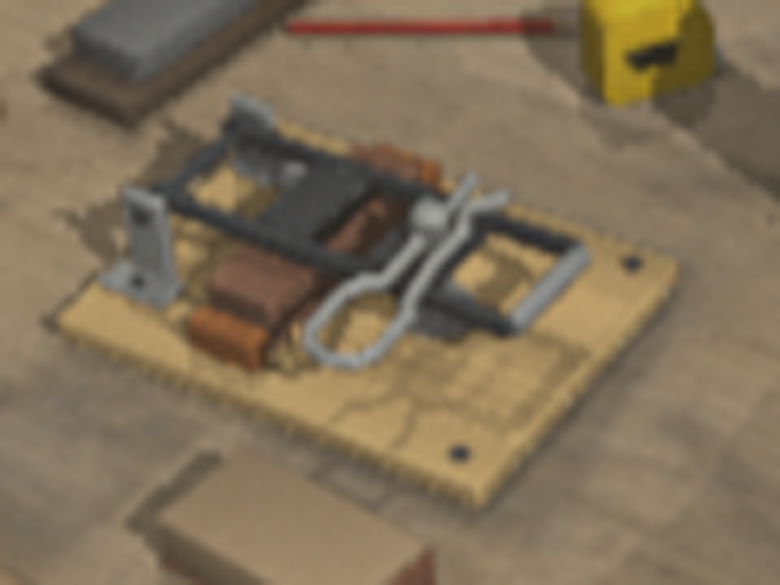

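View pics/scene0.png

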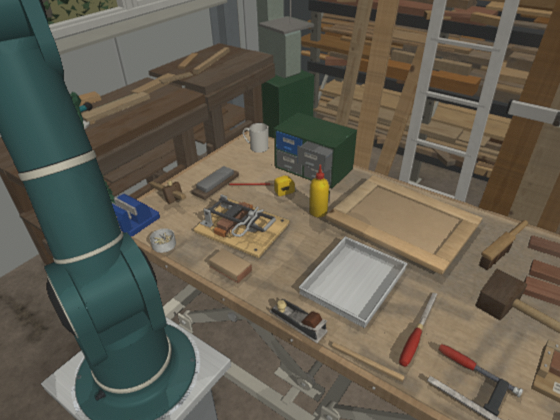

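```bash
cat > h.py <<'E'
import numpy as np, cv2
from scipy.optimize import least_squares
def proj(s,P):
    P=np.atleast_2d(P); W=np.array(s["world_to_cam"]); c=P@W[:3,:3].T+W[:3,3]
    return np.c_[s["fx"]*c[:,0]/c[:,2]+s["cx"], s["fy"]*c[:,1]/c[:,2]+s["cy"]]
def planar(p,L):
    L=np.atleast_2d(L); c,s=np.cos(p[2]),np.sin(p[2])
    return np.c_[p[0]+c*L[:,0]-s*L[:,1],p[1]+s*L[:,0]+c*L[:,1],L[:,2]]
def fit(obs,p0):
    f=lambda p: np.concatenate([(proj(s,planar(p,L))-uv).ravel() for s,L,uv in obs])
    return least_squares(f,p0,loss="soft_l1")
def backproj(s,uv,z):
    W=np.array(s["world_to_cam"]);R=W[:3,:3];t=W[:3,3];o=-R.T@t
    d=R.T@np.array([(uv[0]-s["cx"])/s["fx"],(uv[1]-s["cy"])/s["fy"],1]); return o+d*(z-o[2])/d[2]
E
python3 - <<'E'
from plant import r
from h import *
T=r.snapshot("top");S=r.snapshot("scene")
m=1e-3
L=np.array([[-135,95,15],[115,95,15],[115,-95,15],[-135,-95,15],[30,0,82],[95,28,60],[95,-28,60]])*m
uv=np.array([[85,130],[545,78],[582,430],[115,480],[400,258],[518,185],[528,303]])/7+[195,190]
L2=np.array([[-135,-95,15],[115,-95,15],[115,95,15],[30,0,82]])*m
uv2=np.array([[55,322],[480,505],[678,270],[432,207]])/6.5+[185,180]
f=fit([(T,L,uv),(S,L2,uv2)],[0.55,0,-1.5]);print("jig",f.x,np.round(f.fun.reshape(-1,2),1).tolist())
L=np.array([[125,100,28],[125,-100,28],[-125,-100,28],[-125,100,28]])*m
uv=np.array([[514,127],[648,125],[655,291],[520,292]])/2.4+[110,140]
g=fit([(T,L,uv)],[0.55,-.3,0]);print("tray",g.x,np.round(g.fun.reshape(-1,2),1).tolist())
for n,u,z in [("bottle top",(415,52),.188),("tape",(312,62),.063),("gauge",(100,230),.04),("stone",(165,135),.036),("cork",(378,320),.031)]:
    print(n,backproj(T,np.array(u)/2.4+[110,140],z))
E
```

```text
jig [ 0.53781597  0.11608578 -1.48681866] [[-0.2, -0.1], [0.0, -0.1], [0.4, -0.1], [-0.0, 0.4], [-0.3, -0.2], [0.2, 1.2], [0.5, -0.4], [-0.4, -0.3], [-0.4, -1.4], [1.1, -0.4], [-0.2, 0.8]]
tray [ 0.53548816 -0.28488646 -0.0181504 ] [[1.1, 0.7], [-1.0, 0.9], [-0.6, -0.7], [0.5, -0.6]]
bottle top [ 0.74550836 -0.03007373  0.188     ]
tape [0.76958529 0.12687138 0.063     ]
gauge [0.52153359 0.45813657 0.04      ]
stone [0.66729968 0.36036524 0.036     ]
cork [0.37386589 0.03600581 0.031     ]
```

```bash
cat >> h.py <<'E'
from scipy.spatial.transform import Rotation as Rn
J=np.array([0.53781597,0.11608578,-1.48681866]); TR=np.array([0.53548816,-0.28488646,-0.0181504])
def jp(x,y,z): return planar(J,[x,y,z])[0]
def tp(x,y,z): return planar(TR,[x,y,z])[0]
def quat(zdir):  # jaws along zdir (horizontal angle), tool y down
    z=np.array([np.cos(zdir),np.sin(zdir),0]); y=np.array([0,0,-1.]); x=np.cross(y,z)
    q=Rn.from_matrix(np.c_[x,y,z]).as_quat(); return q[[3,0,1,2]]
E
python3 - <<'E'
from plant import r
from h import *
for a in (J[2],J[2]+np.pi):
    for p in (jp(.03,-.068,.2),jp(.03,-.15,.06),jp(.095,0,.04),jp(-.17,0,.24)): 
        q=r.ik(p,quat(a)); print(a,None if q is None else np.round(q,2))
for a in (TR[2],TR[2]+np.pi):
    print(a,[None if q is None else np.round(q,2) for q in (r.ik(tp(-.06,0,.03),quat(a)),r.ik(tp(.06,0,.03),quat(a)))])
E
```

```text
-1.48681866 [-0.89  0.24  0.75  2.02 -0.2   0.96 -1.52]
-1.48681866 [-0.89  0.39  0.72  2.3  -0.46  0.59 -1.3 ]
-1.48681866 [-0.55  0.62  0.58  1.96 -0.51  0.71 -1.15]
-1.48681866 [-1.03  0.41  0.63  1.7  -0.26  1.12 -1.81]
1.6547739935897932 [-0.57  0.2   0.38  2.01 -0.09  0.95  1.51]
1.6547739935897932 [-0.51  0.31  0.28  2.29 -0.16  0.55  1.55]
1.6547739935897932 [-0.29  0.55  0.25  1.95 -0.21  0.66  1.74]
1.6547739935897932 [-0.64  0.36  0.12  1.68 -0.05  1.1   1.14]
-0.0181504 [array([ 0.07,  0.63,  0.53,  1.94, -0.48,  0.7 ,  0.88]), array([-0.2 ,  0.94,  0.92,  1.67, -0.88,  0.99,  1.02])]
3.123442253589793 [array([-0.29,  0.91,  1.08,  1.95, -1.02,  0.96, -1.85]), array([-0.27,  1.05,  1.08,  1.67, -1.03,  1.1 , -2.03])]
```

Run:
```python
from plant import r
from h import *
r.goto(jp(.03,-.068,.20),quat(J[2]+np.pi))
s=r.snapshot("wrist"); im=s["img"][:,:,::-1].copy()
pts=[[-.135,.095,.015],[.115,.095,.015],[.115,-.095,.015],[-.135,-.095,.015],[.03,0,.082],[.095,.028,.056],[.095,-.028,.056],[.03,-.068,.067],[.03,.041,.068],[-.04,.065,.045],[-.04,-.065,.045]]
for u in proj(s,planar(J,pts)): 
    if abs(u).max()<3000: cv2.circle(im,tuple(int(v) for v in u),3,(0,0,255),1)
cv2.imwrite("pics/w1.png",im)
o=r.observe();print(o["clock"],o["eef_pos"],o["force"])
```

```text
3.8167 [0.47258975 0.08121742 0.19997873] [-0.74665173  1.01159063  0.20278428]
```

View pics/w1.png

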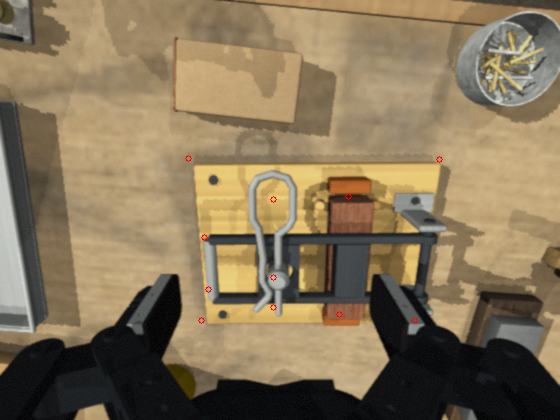

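Run:
```python
from plant import r
from h import *
s=r.snapshot("wrist"); im=s["img"][:,:,::-1]
np.savez("w1.npz",**{k:np.array(s[k]) for k in("fx","fy","cx","cy","world_to_cam")})
cv2.imwrite("pics/w1z.png",cv2.resize(im[150:335,180:450],None,fx=2.9,fy=2.9,interpolation=cv2.INTER_CUBIC))
```

```text
(no output)
```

View pics/w1z.png

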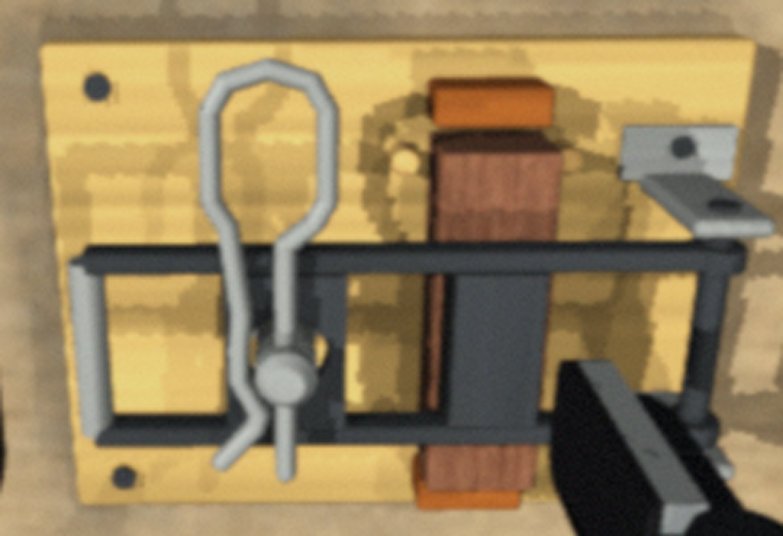

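Run:
```python
from h import *
s=dict(np.load("w1.npz"))
L=np.array([[115,-95,15],[-135,-95,15],[115,95,15],[30,0,82]])*1e-3
uv=np.array([[43,42],[755,37],[80,500],[288,378]])/2.9+[180,150]
f=fit([(s,L,uv)],J);print(f.x,f.fun)
from scipy.spatial.transform import Rotation
def inv(P,p): 
    d=P[:2]-p[:2];c,n=np.cos(p[2]),np.sin(p[2]);return np.array([c*d[0]+n*d[1],-n*d[0]+c*d[1],P[2]])
for u,z in [((210,150),.067),((328,150),.067),((269,140),.067),((269,64),.067),((285,470),.068),((288,378),.082),((90,345),.056),((345,345),.056),((430,200),.045),((560,200),.045),((490,140),.045),((480,490),.045)]:
    print(u,inv(backproj(s,np.array(u)/2.9+[180,150],z),f.x).round(4))
```

```text
[ 0.54120361  0.12196207 -1.48208595] [-1.26279775 -1.06479893  3.81309316 -0.43247646 -0.80493103  1.3407441
  0.32804938  1.41194453]
(210, 150) [ 0.0535 -0.0704  0.067 ]
(328, 150) [ 0.0181 -0.0702  0.067 ]
(269, 140) [ 0.0358 -0.0734  0.067 ]
(269, 64) [ 0.0356 -0.0965  0.067 ]
(285, 470) [0.0311 0.0417 0.068 ]
(288, 378) [ 0.0303 -0.0014  0.082 ]
(90, 345) [0.0963 0.0008 0.056 ]
(345, 345) [0.0109 0.0012 0.056 ]
(430, 200) [-0.0171 -0.0463  0.045 ]
(560, 200) [-0.06   -0.0461  0.045 ]
(490, 140) [-0.0355 -0.0668  0.045 ]
(480, 490) [-0.0407  0.0669  0.045 ]
```

```bash
sed -i 's/^J=.*TR=/J=np.array([0.5395,0.1190,-1.4845]); TR=/' h.py
python3 - <<'E'
from plant import r
from h import *
r.line_to(jp(.0355,-.070,.09),quat(J[2]+np.pi),0.15)
r.wait(.1)
s=r.snapshot("wrist"); im=s["img"][:,:,::-1].copy()
np.savez("w2.npz",**{k:np.array(s[k]) for k in("fx","fy","cx","cy","world_to_cam")})
o=r.observe();print(o["clock"],o["eef_pos"],o["force"])
p=o["eef_pos"]
for z in (p[2],.067):
    for u in proj(s,[p[0],p[1],z]): print(z,u); cv2.circle(im,tuple(int(v) for v in u),3,(0,0,255),1)
cv2.imwrite("pics/w2.png",cv2.resize(im,None,fx=1.4,fy=1.4))
E
```

```text
4.9 [0.47331189 0.07782286 0.09082336] [-0.05331463  0.1150098  -0.21349067]
0.09082335774448795 [273.76104608 276.60289658]
0.067 [273.88909107 255.00551903]
```

View pics/w2.png

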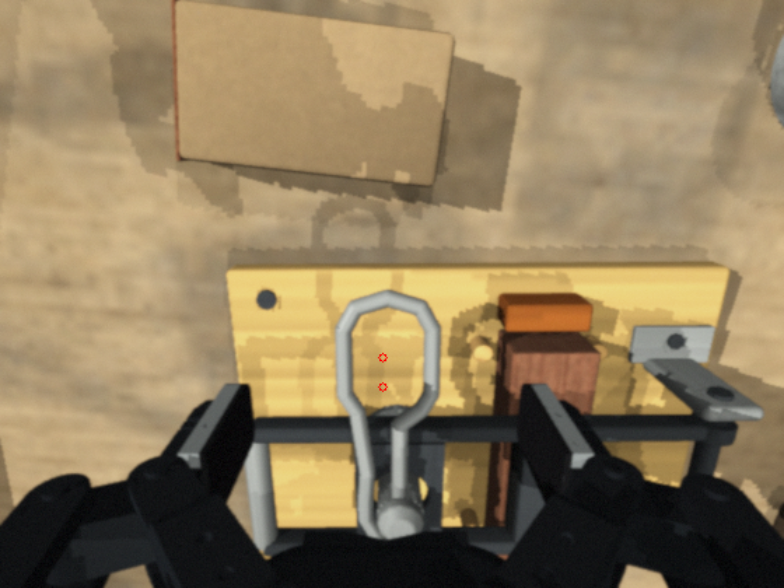

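Run:
```python
from plant import r
from h import *
p=r.observe()["eef_pos"]; p[1]+=.001
def pr(t):
    o=r.observe();print(t,round(o["clock"],2),o["eef_pos"].round(4),o["force"].round(1),round(o["width"],4))
r.line_to([p[0],p[1],.05],None,.15); pr("down")
r.close_gripper(50); pr("closed")
d=-np.array([np.cos(J[2]+np.pi/2),np.sin(J[2]+np.pi/2),0])
q=np.array([p[0],p[1],.05])
for s in (.015,.03,.05,.075):
    r.line_to(q+d*s,None,.08); pr(s)
s=r.snapshot("wrist"); cv2.imwrite("pics/w3.png",s["img"][:,:,::-1])
```

```text
down 5.32 [0.4733 0.0787 0.0503] [-0.7  0.   0.5] 0.0849
closed 5.8 [0.4736 0.079  0.0504] [0.2 1.1 3.2] 0.041
0.015 6.13 [0.4568 0.0768 0.0496] [-3.7 -4.2 -0.9] 0.0411
0.03 6.47 [0.443  0.0764 0.05  ] [-0.6 -0.3 -2.7] 0.041
0.05 6.87 [0.4238 0.0747 0.0502] [ 0.4 -0.5 -1.5] 0.0409
0.075 7.33 [0.399  0.0725 0.0502] [ 0.5  0.  -0.4] 0.0409
```

View pics/w3.png

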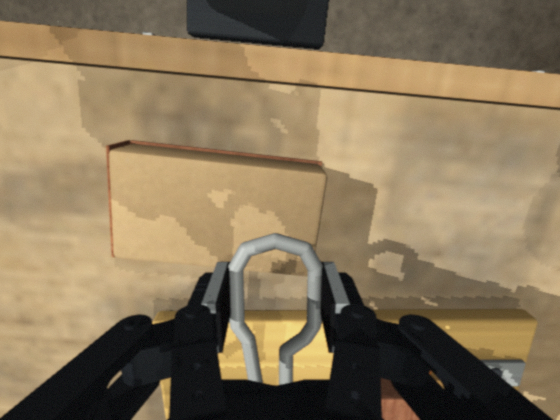

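Run:
```python
from plant import r
import cv2
p=r.snapshot("scene")["img"][180:280,185:325,::-1]
cv2.imwrite("pics/s4.png",cv2.resize(p,None,fx=5.5,fy=5.5,interpolation=cv2.INTER_CUBIC))
p=r.snapshot("top")["img"][190:300,195:315,::-1]
cv2.imwrite("pics/t4.png",cv2.resize(p,None,fx=5.4,fy=5.4,interpolation=cv2.INTER_CUBIC))
```

```text
(no output)
```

View pics/s4.png

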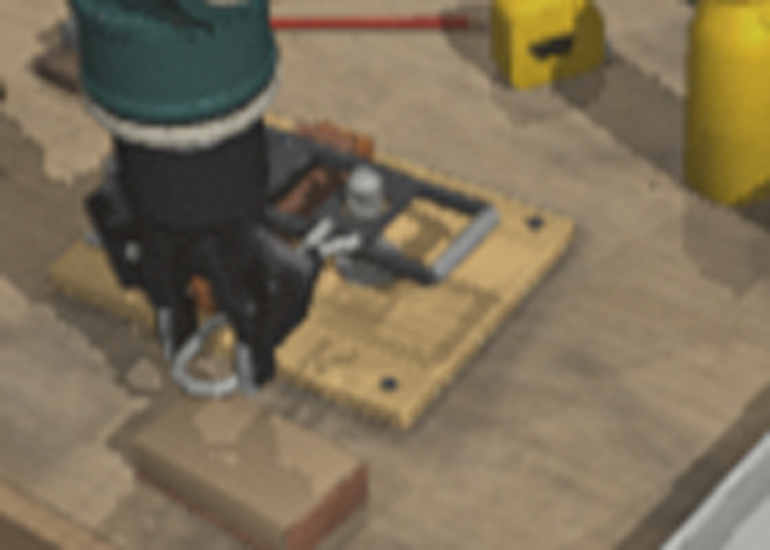

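View pics/t4.png

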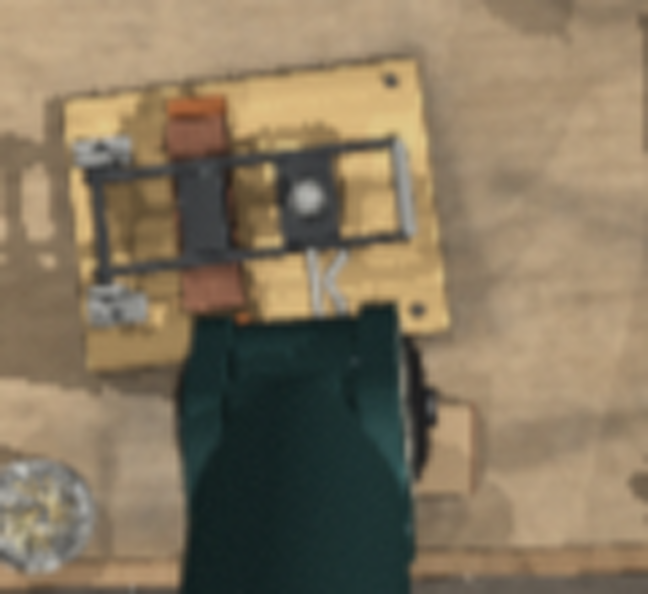

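Run:
```python
from plant import r
from h import *
def pr(t):
    o=r.observe();print(t,round(o["clock"],2),o["eef_pos"].round(4),o["force"].round(1),round(o["width"],4))
p=r.observe()["eef_pos"]; p[2]=.17
r.line_to(p,None,.3); pr("up")
r.goto(tp(-.055,.055,.15),quat(TR[2])); pr("over")
s=r.snapshot("wrist"); im=s["img"][:,:,::-1].copy()
for u in proj(s,planar(TR,[[.125,.1,.028],[-.125,.1,.028],[-.125,-.1,.028],[.125,-.1,.028],[-.055,.055,.004]])): cv2.circle(im,tuple(int(v) for v in u),3,(0,0,255),1)
cv2.imwrite("pics/w5.png",im)
```

```text
up 8.03 [0.3995 0.0727 0.1704] [ 0.   0.9 -1.4] 0.0408
over 9.22 [ 0.4815 -0.2276  0.1494] [-0.1  0.4 -1.2] 0.0413
```

View pics/w5.png

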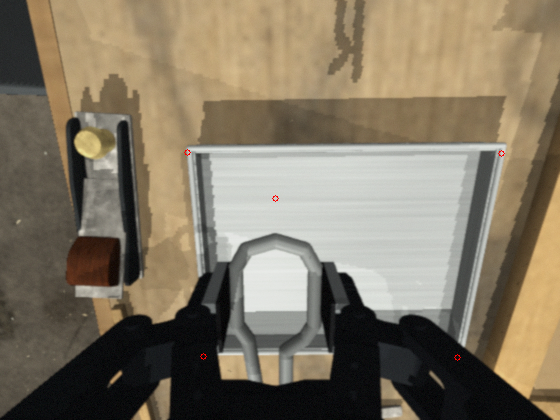

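```bash
sed -i 's/-0.28488646/-0.2820/' h.py
python3 - <<'E'
from plant import r
from h import *
def pr(t):
    o=r.observe();print(t,round(o["clock"],2),o["eef_pos"].round(4),o["force"].round(1),round(o["width"],4))
r.line_to(tp(-.055,.053,.02),None,.2); pr("lo")
r.line_to(tp(-.055,.053,.002),None,.05); pr("lo2")
r.gripper_open(); pr("open")
r.line_to(tp(-.055,.053,.17),None,.3); pr("up")
s=r.snapshot("wrist"); cv2.imwrite("pics/w6.png",s["img"][:,:,::-1])
E
```

```text
lo 10.07 [ 0.482  -0.2282  0.021 ] [ 0.7  0.4 -0.5] 0.0408
lo2 10.57 [ 0.4818 -0.2278  0.0025] [-3.6  4.8 22.3] 0.0413
open 11.08 [ 0.4814 -0.228   0.0019] [ 0.1  0.1 -0. ] 0.0855
up 11.79 [ 0.4814 -0.2277  0.1701] [ 0.2  0.2 -0.8] 0.0854
```

View pics/w6.png

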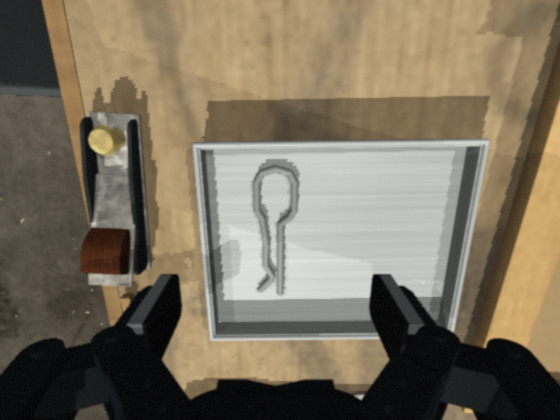

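Run:
```python
from plant import r
from h import *
def pr(t):
    o=r.observe();print(t,round(o["clock"],2),o["eef_pos"].round(4),o["force"].round(1),round(o["width"],4),o["joint_pos"].round(2))
r.goto(jp(.1235,0,.11),quat(J[2]+np.pi)); r.wait(.1);pr("over")
s=r.snapshot("wrist"); im=s["img"][:,:,::-1].copy()
p=r.observe()["eef_pos"]
for u in proj(s,np.r_[planar(J,[[.095,.028,.056],[.095,-.028,.056],[.03,0,.082],[.115,-.095,.015],[.115,.095,.015]]),[[p[0],p[1],.056]]]): cv2.circle(im,tuple(int(v) for v in u),3,(0,0,255),1)
cv2.imwrite("pics/w7.png",cv2.resize(im,None,fx=1.4,fy=1.4))
np.savez("w7.npz",**{k:np.array(s[k]) for k in("fx","fy","cx","cy","world_to_cam")})
```

```text
over 12.99 [ 0.55   -0.0054  0.11  ] [ 0.2 -0.3  0.6] 0.0852 [-0.29  0.45  0.31  1.91 -0.18  0.81  1.77]
```

View pics/w7.png

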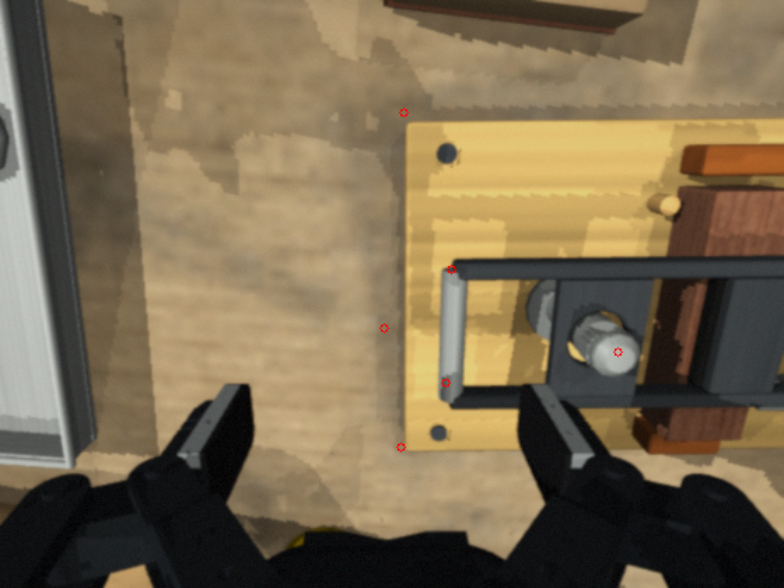

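```bash
cat >> h.py <<'E'
BAR=np.array([.545,.027]); JX=np.array([np.cos(J[2]),np.sin(J[2])])
def bp(dx,z): return np.r_[BAR+JX*dx,z]
E
python3 - <<'E'
from plant import r
from h import *
def pr(t):
    o=r.observe();print(t,round(o["clock"],2),o["eef_pos"].round(4),o["force"].round(1),round(o["width"],4))
r.line_to(bp(.0265,.07),None,.15); pr("a")
r.line_to(bp(.0265,.034),None,.08); pr("down")
s=r.snapshot("wrist"); im=s["img"][:,:,::-1].copy()
cv2.imwrite("pics/w8.png",cv2.resize(im,None,fx=1.4,fy=1.4))
E
```

```text
a 13.46 [5.472e-01 2.000e-04 7.010e-02] [-0.1  0.3  0.3] 0.0853
down 14.06 [5.472e-01 4.000e-04 3.380e-02] [ 0.3 -0.7  1. ] 0.0852
```

View pics/w8.png

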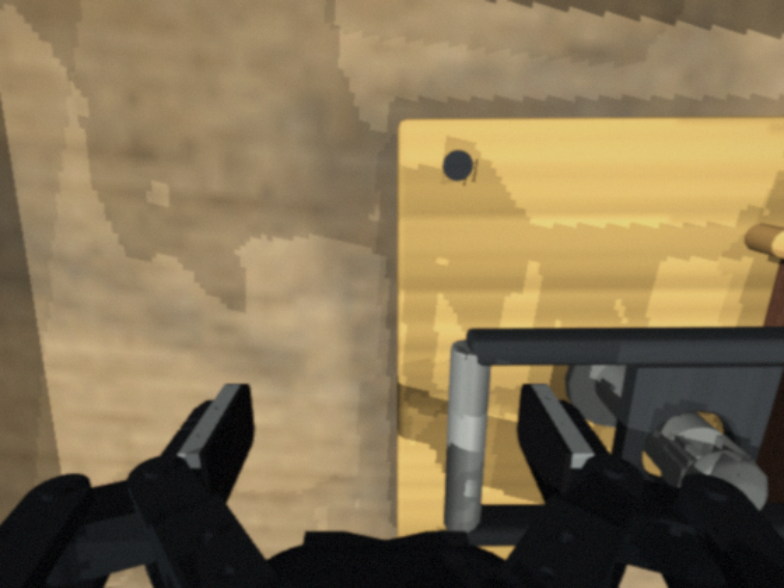

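Run:
```python
from plant import r
from h import *
def pr(t):
    o=r.observe();print(t,round(o["clock"],2),o["eef_pos"].round(4),o["force"].round(1),round(o["width"],4))
r.close_gripper(20); pr("c1")
r.line_to(bp(.012,.034),None,.08); pr("m1")
s=r.snapshot("wrist"); im=s["img"][:,:,::-1].copy()
cv2.imwrite("pics/w9.png",im)
```

```text
c1 14.7 [0.5477 0.007  0.0351] [-7.7 33.3 20.9] 0.0474
m1 15.03 [0.5461 0.0216 0.0347] [-5.2 38.4 13.8] 0.0176
```

View pics/w9.png

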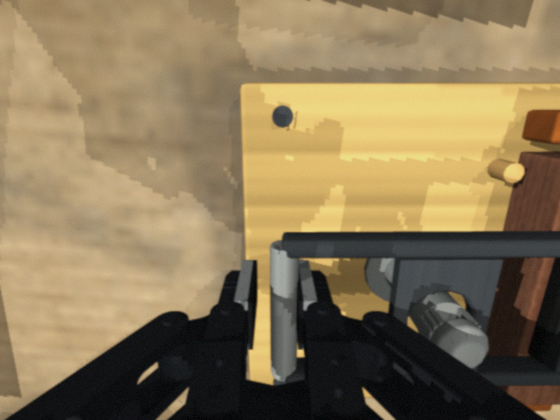

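Run:
```python
from plant import r
from h import *
def pr(t):
    o=r.observe();print(t,round(o["clock"],2),o["eef_pos"].round(4),o["force"].round(1),round(o["width"],4))
r.line_to(bp(.001,.034),None,.08); pr("m2")
r.close_gripper(40); pr("c2")
```

```text
m2 15.37 [0.5458 0.0251 0.0348] [-0.4 -5.8  8.6] 0.0111
c2 15.58 [0.5458 0.0251 0.0349] [-1.  -5.   9.3] 0.0104
```

Run:
```python
from plant import r
from h import *
o=r.observe(); p0=o["eef_pos"].copy(); np.save("p0.npy",p0)
th=0
for th in list(np.arange(.12,1.75,.125)):
    p=p0+np.r_[-JX*.205*(1-np.cos(th)),.205*np.sin(th)]
    r.line_to(p,None,.15)
    o=r.observe();print(round(th,2),round(o["clock"],2),(o["eef_pos"]-p).round(4),o["force"].round(1),round(o["width"],4))
    if np.linalg.norm(o["force"])>60: print("STOP");break
s=r.snapshot("scene"); cv2.imwrite("pics/s10.png",s["img"][:,:,::-1])
```

```text
0.12 15.9 [-0.     -0.      0.0007] [-0.9 -1.7 -2.5] 0.011
0.24 16.22 [ 0.0001 -0.0001  0.0005] [-0.1 -2.9 -1.9] 0.0106
0.37 16.53 [ 0.0001 -0.0005  0.0004] [-0.9 -5.5  0. ] 0.0102
0.5 16.85 [-0.     -0.001   0.0004] [-1.8 -8.7  2.4] 0.0102
0.62 17.17 [ 0.     -0.0016  0.0006] [ -3.3 -11.6   6.3] 0.0105
0.74 17.48 [ 0.     -0.0023  0.0008] [ -5.9 -17.5  11.4] 0.0104
0.87 17.8 [ 0.0001 -0.0026  0.0012] [ -9.7 -19.2  19.8] 0.0109
1.0 18.12 [-0.0001 -0.002   0.0013] [-11.1 -17.5  21.6] 0.0107
1.12 18.43 [-0.0003 -0.0012  0.0013] [-13.2 -14.3  24.9] 0.0103
1.25 18.75 [-0.0006 -0.0002  0.0012] [-14.8 -10.1  22.7] 0.0106
1.37 19.07 [-0.0008  0.0006  0.0007] [-12.7  -6.8  17.4] 0.0104
1.5 19.38 [-0.0011  0.001   0.0001] [-10.9  -2.9  10.4] 0.0109
1.62 19.7 [-0.0012  0.0012 -0.0004] [-9.2 -1.   4.7] 0.0102
1.74 20.02 [-0.0009  0.0009 -0.0003] [-7.5 -0.2  4.6] 0.0105
```

View pics/s10.png

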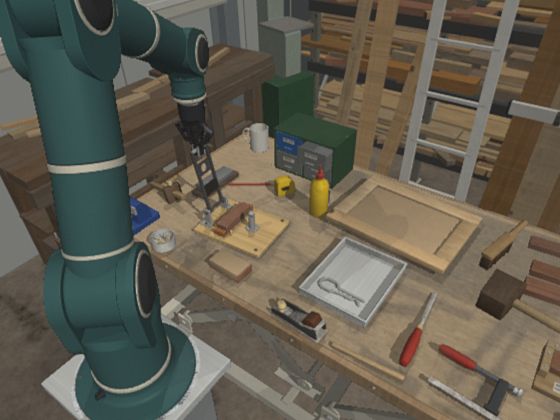

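Run:
```python
from plant import r
from h import *
def pr(t):
    o=r.observe();print(t,round(o["clock"],2),o["eef_pos"].round(4),o["force"].round(1),round(o["width"],4))
p0=np.load("p0.npy"); th=1.8
p=p0+np.r_[-JX*.205*(1-np.cos(th)),.205*np.sin(th)]
r.line_to(p,None,.1);pr("1.8")
r.gripper_open();pr("open")
p[2]+=.1; r.line_to(p,None,.2);pr("up")
q=jp(-.02,-.024,.0); q[2]=p[2]; r.line_to(q,None,.3); 
r.line_to([q[0],q[1],.19],None,.3); r.wait(.1); pr("over")
s=r.snapshot("wrist"); im=s["img"][:,:,::-1].copy()
for u in proj(s,planar(J,[[-.02,.065,.045],[-.02,-.065,.045],[-.06,-.065,.045],[-.06,.065,.045],[-.02,-.024,.045]])): cv2.circle(im,tuple(int(v) for v in u),3,(0,0,255),1)
cv2.imwrite("pics/w11.png",cv2.resize(im,None,fx=1.4,fy=1.4))
np.savez("w11.npz",**{k:np.array(s[k]) for k in("fx","fy","cx","cy","world_to_cam")})
s=r.snapshot("scene"); cv2.imwrite("pics/s11.png",s["img"][:,:,::-1])
```

```text
1.8 20.33 [0.5233 0.2762 0.2345] [-10.    0.9   7. ] 0.0108
open 21.04 [0.5242 0.2757 0.2345] [ 0.3 -0.6  0.5] 0.0854
up 21.69 [0.524  0.2757 0.3342] [-0.  -0.1 -0.7] 0.0854
over 23.04 [0.5149 0.1374 0.1919] [ 0. -1.  1.] 0.0853
```

View pics/w11.png

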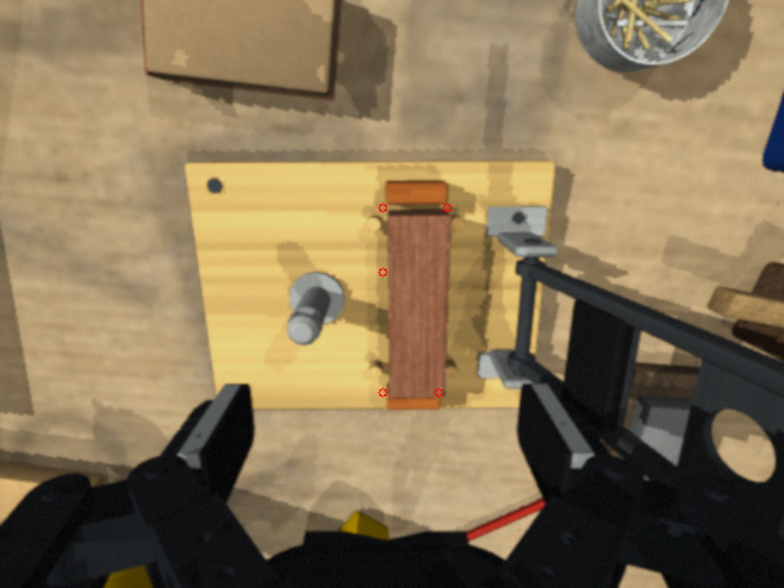

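View pics/s11.png

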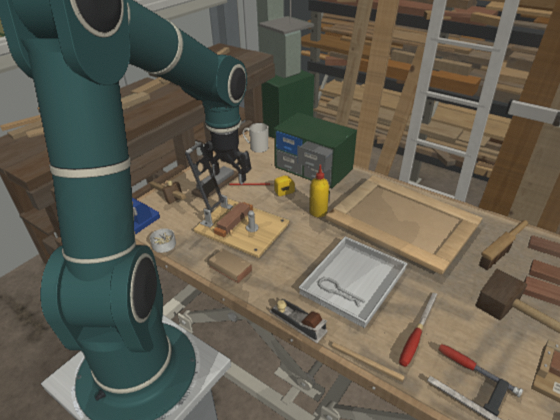

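Run:
```python
from h import *
from plant import r
s=dict(np.load("w11.npz"))
P=np.array([backproj(s,np.array(u)/1.4,.045) for u in [(388,211),(449,213),(442,397),(391,399)]])
print(P.round(4)); c=P.mean(0); print(c, jp(-.04,0,.045))
e=P[3]-P[0]; print(np.linalg.norm(e),np.arctan2(e[1],e[0]), J[2]+np.pi/2)
JY=np.array([-JX[1],JX[0]])
g=c[:2]+JX*.005-JY*.024
def pr(t):
    o=r.observe();print(t,round(o["clock"],2),o["eef_pos"].round(4),o["force"].round(1),round(o["width"],4))
r.line_to([g[0],g[1],.09],None,.25); r.wait(.1); pr("near")
s=r.snapshot("wrist"); cv2.imwrite("pics/w12.png",cv2.resize(s["img"][:,:,::-1],None,fx=1.4,fy=1.4))
```

```text
[[0.4746 0.1366 0.045 ]
 [0.4726 0.1746 0.045 ]
 [0.6024 0.1865 0.045 ]
 [0.6071 0.1505 0.045 ]]
[0.53916961 0.16206599 0.045     ] [0.53605243 0.15885115 0.045     ]
0.13325186799183145 0.10421780577099643 0.08629632679489663
near 23.8 [0.5168 0.155  0.0919] [-0.1  0.3  1.3] 0.0852
```

View pics/w12.png

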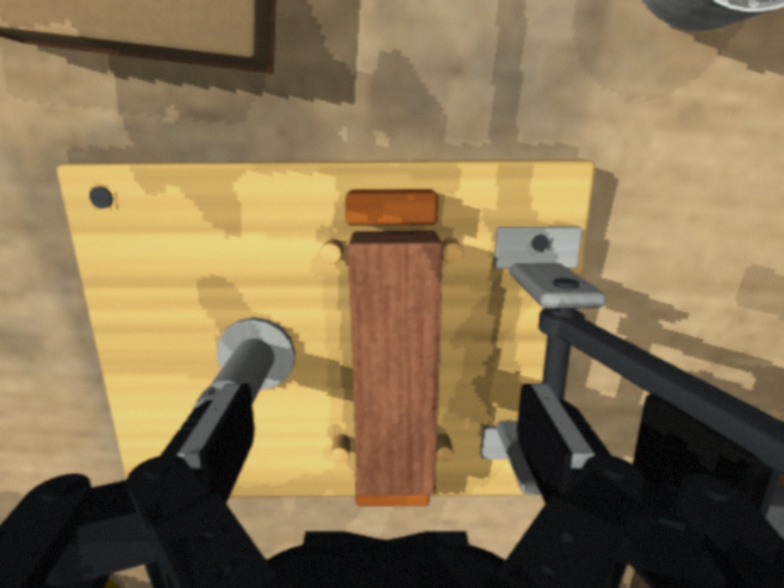

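Run:
```python
from h import *
from plant import r
c=np.array([.5385,.1615]); JY=np.array([-JX[1],JX[0]])
g=c+JX*.003-JY*.028
def pr(t):
    o=r.observe();print(t,round(o["clock"],2),o["eef_pos"].round(4),o["force"].round(1),round(o["width"],4))
r.line_to([g[0],g[1],.06],None,.15); pr("60")
r.line_to([g[0],g[1],.035],None,.06); pr("35")
r.line_to([g[0],g[1],.022],None,.05); pr("22")
r.close_gripper(40); pr("closed")
s=r.snapshot("wrist"); cv2.imwrite("pics/w13.png",s["img"][:,:,::-1])
```

```text
60 24.2 [0.511  0.156  0.0606] [ 0.3 -0.8  0.5] 0.0855
35 24.77 [0.5108 0.156  0.0348] [0.4 0.5 0.1] 0.0853
22 25.18 [0.511  0.1549 0.0214] [ 0.9 -7.1  0. ] 0.0854
closed 25.68 [0.511  0.1564 0.0221] [-0.3  2.2  3.9] 0.0398
```

View pics/w13.png

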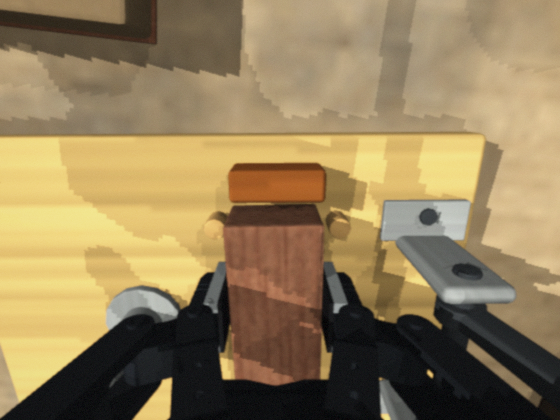

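Run:
```python
from h import *
from plant import r
def pr(t):
    o=r.observe();print(t,round(o["clock"],2),o["eef_pos"].round(4),o["force"].round(1),round(o["width"],4))
p=r.observe()["eef_pos"]
r.line_to([p[0],p[1],.19],None,.15); pr("up")
r.line_to([p[0]+.01,p[1]-.1,.2],None,.25); pr("side")
r.goto(tp(.05,.028,.17),quat(TR[2])); r.wait(.1); pr("tray")
s=r.snapshot("wrist"); cv2.imwrite("pics/w14.png",s["img"][:,:,::-1])
s=r.snapshot("scene"); cv2.imwrite("pics/s14.png",s["img"][:,:,::-1])
```

```text
up 27.0 [0.5105 0.1562 0.1892] [-0.1  0.7 -1.5] 0.0398
side 27.55 [0.5208 0.0558 0.1995] [-1.1  0.2 -1.3] 0.0392
tray 28.87 [ 0.5865 -0.2532  0.17  ] [ 0.7 -0.  -1.1] 0.0393
```

View pics/w14.png

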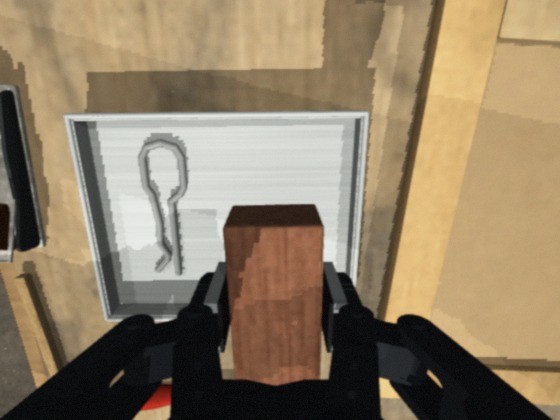

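View pics/s14.png

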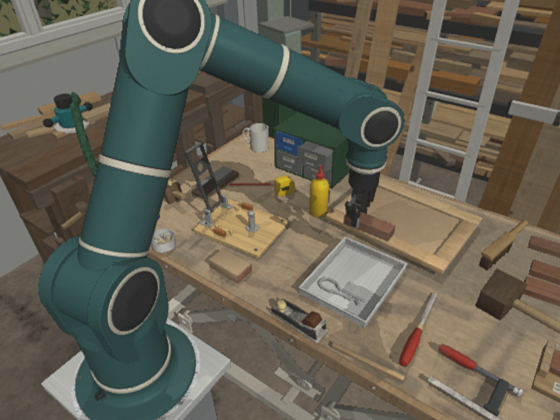

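Run:
```python
from h import *
from plant import r
def pr(t):
    o=r.observe();print(t,round(o["clock"],2),o["eef_pos"].round(4),o["force"].round(1),round(o["width"],4))
r.line_to(tp(.05,.028,.04),None,.2); pr("40")
r.line_to(tp(.05,.028,.016),None,.06); pr("16")
r.line_to(tp(.05,.028,.0115),None,.03); pr("11.5")
r.gripper_open(); pr("open")
r.line_to(tp(.05,.028,.2),None,.2); pr("up")
s=r.snapshot("wrist"); cv2.imwrite("pics/w15.png",s["img"][:,:,::-1])
s=r.snapshot("scene"); cv2.imwrite("pics/s15.png",s["img"][:,:,::-1])
```

```text
40 29.77 [ 0.5865 -0.2553  0.0411] [ 0.5 -0.1 -0.6] 0.0394
16 30.32 [ 0.5858 -0.255   0.0158] [ 1.1 -0.4 -1. ] 0.0398
11.5 30.62 [ 0.586  -0.2549  0.0115] [-0.5  0.2 -0.6] 0.0391
open 31.13 [ 0.586  -0.2549  0.0115] [0.8 0.5 0.5] 0.0853
up 32.23 [ 0.5855 -0.2546  0.1989] [-0.1  0.2 -0.6] 0.0854
```

View pics/w15.png

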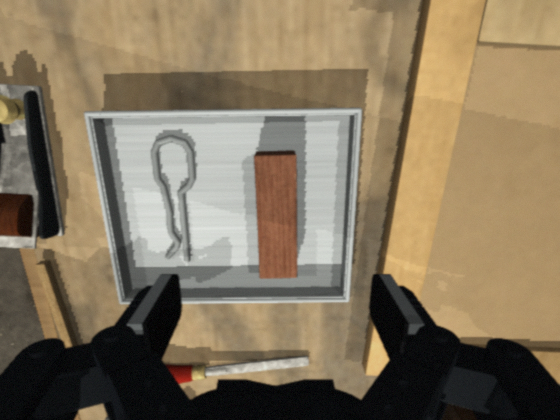

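View pics/s15.png

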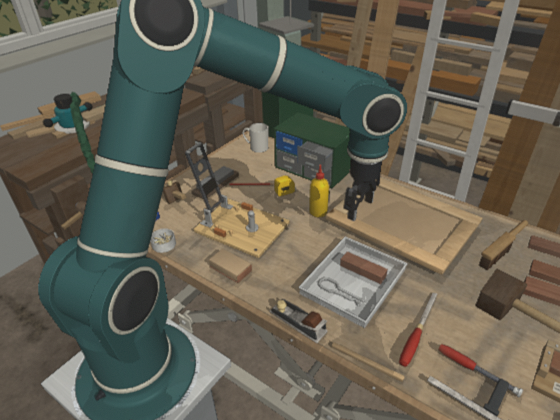

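The wrist picture shows the clip (loop about (173,165), tip about (188,258)) and the block (about (277,215)) inside the tray, both lying flat and apart. In the scene picture the frame leans back and the other things stand where they were.

Run:
```python
from plant import r
r.wait(.3); r.finish_job(); print(r.observe()["clock"])
```

```text
the job is handed in; nothing more can be done
the job is handed in; nothing more can be done
```

The job is handed in at about 32.5 s of the 67 s allowed; no verdict was reported. I drew the clip 75 mm out of the pin and laid it in the tray. I then swung the frame back to about 1.8 rad by its grip bar, let go so it fell to its stop, and laid the hardwood block flat beside the clip.

**Last checks:**
- The last wrist and scene pictures show the clip and block lying apart inside the tray, with the frame leaning back.
- In those pictures the bottle is standing and the bystanders look unmoved. I judged this by eye and did not measure it.
- The gripper was empty and about 0.2 m up, clear of everything.

**Disagreements and contacts:**
- The wrist camera and the fixed cameras placed the jig about 6 mm apart and the tray about 4 mm apart. I used values in between and corrected each grasp from close wrist pictures.
- Setting the clip down gave about 22 N at the wrist.
- Centring the fingers on the grip bar gave up to about 40 N at the wrist. It was finger contact, below the 120 N wrist limit.
- Just before gripping the block there was a brief 7 N sideways contact. I did not find out what it touched.

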